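Release the latched key

ROBOT

A 6-joint arm with a two-finger parallel gripper is mounted at the origin on the work surface; the furniture and walls round the work are solid. World frame = base frame: x ahead of the robot, y to its left, z up, the work surface at z = 0. Lengths are in m, angles in rad, forces in N, time in s.
With the tool pointing down it reaches from about 0.35 to 0.975 m from the base axis. Payload 4.9 kg.
Tool frame: the origin (TCP) lies midway between the tips of the shut fingers; the grasp point (between the pads) lies 19 mm behind it; z points along the fingers, y is the direction in which the jaws open and shut (so a half turn about z gives the same grasp; the last joint's range is limited). The gripper opens to 85 mm and grips with 20 to 120 N. Pads are 22 mm wide; open, the fingers measure 114 mm over their backs; the gripper's body (76 mm by 85 mm) begins 54 mm behind the grasp point. The pads swing forward as they close: fully open they stand 13 mm farther back than shut.
Start: joints at [1.044, 0.053, 1.613, -0, 1.476, -0.119], TCP at [0.248, 0.574, 0.231] pointing down, gripper open.
Joint ranges: [-3.01, 3.01], [-1.01, 2.22], [0.06, 2.58], [-1.02, 4.17], [0.09, 2.62], [-3.14, 3.14]. Speed limits (rad/s): [2.57, 2.57, 3.14, 3.14, 3.14, 3.14].

INTERFACE

Orientations are given as a unit quaternion [w, x, y, z].
In Python, from plant import manip, cams gives the robot as it stands.
- The arm moves only by the tool jog_arm, never from a script. Its argument "targets" is a list of rows, each a list of 4 numbers: the shift along the tool's x, y, z in m, then the turn about the tool's z in degrees. A call has 1 to 5 rows; each row is the pose to reach, as a shift and turn from the pose commanded when the call began, along the tool's axes at that moment; what a row does not reach only later rows make up. A row lasts 1/12 s, in which the tool goes at most 41.7 mm and 7.16 degrees, less where a joint would pass 70% of its speed; a pose out of reach is approached as far as the arm can. A call with a gripper value outside its range is refused whole. "fingers" is the opening, from 0 (shut) to 1 (fully open), set as the call begins (left out, the last holds). The fingers move at their own pace and stop on an object; the grip force is fixed at half the most. Time passes only in rows, so rows that repeat a pose let the fingers close. It gives the time, the measured TCP pose, the force and the opening at its end, in the units of the state.
- manip.state(): the state, without advancing time (a new reading comes with each control period).
- cams.grab_frame(name): name is "side" or "top"; returns the picture (384x512x3 uint8, red, green, blue); there is no depth.
- cams.get_calibration(name): a dict with "camera_matrix" (3x3 intrinsics, pixels), "cam_to_world" (4x4, takes a point from camera to world coordinates). Camera axes: x right, y up, looking along -z (the intrinsics and any distortion apply to the point x, -y, -z); pixel columns grow to the right and rows downward; lengths in m; the calibration is good to about 2 mm. A picture is of the moment at which its call begins. get_calibration takes no time and is no camera call.
- manip.job_done(): hands the job in, once; it reports no verdict.
The state is a dict: "time": time; "joint_pos": joint angles; "joint_vel": joint speeds; "joint_efforts": joint torques, N m; "tool_pos": TCP position; "tool_rot": TCP orientation; "contact_force": force on the tool from outside, world axes, zero at the start; "ft_torque": the same for the moment, N m; "gripper_width": opening from 0.0 (shut) to 1.0 (fully open).
Only numpy, scipy, OpenCV 4.12 (cv2) and the standard library are available. Lean on these libraries where they do the work, as an engineer would, in place of code of your own. Each camera call takes 0.05 s, during which the arm holds its last target. There are 200 camera calls.

TASK

One of the four identical keys on the bench switch box has been left latched down. Find it (a light tap with a fingertip tells it from the others), then press that key fully home and let go so that it releases and springs back up. Do not push down any key that is already up; nothing is to be picked up, and the things round the box stay where they are.

Things in the scene. Friction and masses are not known exactly. Their poses are not given: they have to be found in the camera images.
- switch_box: grey bench switch box, 240 (x) x 110 (y) x 55 mm (z), fixed to the table; origin at the centre of its underside, z up. Four key units sit in one row along its x axis, centred across its width, 72 and 24 mm either side of its centre (48 mm apart); which key has which place varies.
- key_a (a joint): travel of one of the four identical keys, in m, positive downwards: 0 = up, about 0.005 = latched down, 0.008 = fully home on its stop. An up key moves at 2 N and takes 0.6 N more per mm. A latched key does not give until about 5 N; pressed fully home (about 7 N; the catch lets go some 2 mm below the latched height) and then let go, it springs up to 0.
- key_a_top (a point): centre of the top face of that key's grey cap, 26 mm along the box's x and 42 mm along its y, axes as the box's. The top stands 71 mm above the table when up (16 mm proud of the box), 66 mm when latched, 63 mm fully home; a black bezel 4 mm high surrounds it.
- key_b (a joint): travel of one of the four identical keys, in m, positive downwards: 0 = up, about 0.005 = latched down, 0.008 = fully home on its stop. An up key moves at 2 N and takes 0.6 N more per mm. A latched key does not give until about 5 N; pressed fully home (about 7 N; the catch lets go some 2 mm below the latched height) and then let go, it springs up to 0.
- key_b_top (a point): centre of the top face of that key's grey cap, 26 mm along the box's x and 42 mm along its y, axes as the box's. The top stands 71 mm above the table when up (16 mm proud of the box), 66 mm when latched, 63 mm fully home; a black bezel 4 mm high surrounds it.
- key_c (a joint): travel of one of the four identical keys, in m, positive downwards: 0 = up, about 0.005 = latched down, 0.008 = fully home on its stop. An up key moves at 2 N and takes 0.6 N more per mm. A latched key does not give until about 5 N; pressed fully home (about 7 N; the catch lets go some 2 mm below the latched height) and then let go, it springs up to 0.
- key_c_top (a point): centre of the top face of that key's grey cap, 26 mm along the box's x and 42 mm along its y, axes as the box's. The top stands 71 mm above the table when up (16 mm proud of the box), 66 mm when latched, 63 mm fully home; a black bezel 4 mm high surrounds it.
- key_d (a joint): travel of one of the four identical keys, in m, positive downwards: 0 = up, about 0.005 = latched down, 0.008 = fully home on its stop. An up key moves at 2 N and takes 0.6 N more per mm. A latched key does not give until about 5 N; pressed fully home (about 7 N; the catch lets go some 2 mm below the latched height) and then let go, it springs up to 0.
- key_d_top (a point): centre of the top face of that key's grey cap, 26 mm along the box's x and 42 mm along its y, axes as the box's. The top stands 71 mm above the table when up (16 mm proud of the box), 66 mm when latched, 63 mm fully home; a black bezel 4 mm high surrounds it.
- instrument_case: open black instrument case, fixed, right of the switch box: its upright lid, about 0.21 m high, spans x = 0.40 to 0.66 m at y = 0.10 to 0.16 m, so keep a broad hand turned along the key row, not across it. (Tall bottles stand only at the left rear, beyond y = 0.55 m, and one at x = 0.69, y = 0.50 m.) Origin under its centre.
- vial: capped glass vial, 23 mm across, 51 mm tall, standing loose on the table on the box's +y side; origin under its base. A bystander: leave it standing.
- tub: small white tub with a lime lid, 49 mm across, 30 mm tall, loose on the table on the box's +y side; origin under its base. A bystander.
- sherd: brown pottery fragment, about 37x43x11 mm, loose on the table near the box's -x end; origin under it. A bystander.

How it is judged:
By the outcome, as a careful person would: the job done as asked, in the order asked, and still so for the second after the job is handed in, with the robot touching nothing.
It also fails if it takes over 42 s, if anything falls off the work surface, if the arm or the gripper's body presses on something with over 40 N, if the wrist force passes 120 N, or if a joint passes its speed limit or range.

## Working session

There is one attempt and no reset: what is moved stays moved. The work goes in short steps, Python scripts to look and compute and a tool call to move; the robot and the scene stay as the last step left them, time stands still between calls to the robot, and variables do not carry over. Pictures are saved under pics/ and viewed, about 8 in all and at most 12, crops included, and the job is handed in when it is done.

Besides the shell and the picture viewer there is one more tool, called after "Request:" as name(argument=value, ...), one argument or row to a line, values as JSON. jog_arm: Moves the arm, as the interface text tells. Its arguments: {"type":"object","properties":{"targets":{"type":"array"},"fingers":{"type":"number"}},"required":["targets"]}

```bash
mkdir -p pics
cat > h.py <<'E'
import numpy as np,cv2
from plant import manip,cams
def save(n,f,crop=None,s=1):
    im=cams.grab_frame(n)
    if crop: x0,y0,x1,y1=crop; im=im[y0:y1,x0:x1]
    im=cv2.resize(im,None,fx=s,fy=s,interpolation=cv2.INTER_CUBIC)
    cv2.imwrite('pics/'+f,im[...,::-1])
def K(n):
    c=cams.get_calibration(n); return np.array(c['camera_matrix']),np.array(c['cam_to_world']),c
def onplane(n,u,v,z):
    k,T,_=K(n); d=np.linalg.inv(k)@[u,v,1]; d=T[:3,:3]@[d[0],-d[1],-d[2]]; o=T[:3,3]
    return o+d*(z-o[2])/d[2]
def proj(n,p):
    k,T,_=K(n); q=np.linalg.inv(T)@np.append(p,1); r=k@[q[0],-q[1],-q[2]]; return r[:2]/r[2]
E
python3 - <<'E'
from h import *
save('top','t1.png',None,1.5); save('side','s1.png',None,1.5)
for n in('top','side'):print(K(n))
print(manip.state())
E
```

```text
(array([[485.62291507,   0.        , 258.60713437],
       [  0.        , 485.62291507, 188.89748694],
       [  0.        ,   0.        ,   1.        ]]), array([[-0.01625994,  0.98012221, -0.19772727,  0.290236  ],
       [-0.99981051, -0.01805471, -0.00727754,  0.23931828],
       [-0.01070279,  0.19757147,  0.98023006,  0.95520737],
       [ 0.        ,  0.        ,  0.        ,  1.        ]]), {'camera_matrix': array([[485.62291507,   0.        , 258.60713437],
       [  0.        , 485.62291507, 188.89748694],
       [  0.        ,   0.        ,   1.        ]]), 'cam_to_world': array([[-0.01625994,  0.98012221, -0.19772727,  0.290236  ],
       [-0.99981051, -0.01805471, -0.00727754,  0.23931828],
       [-0.01070279,  0.19757147,  0.98023006,  0.95520737],
       [ 0.        ,  0.        ,  0.        ,  1.        ]])})
(array([[462.10038753,   0.        , 255.52210531],
       [  0.        , 462.10038753, 193.85056839],
       [  0.        ,   0.        ,   1.        ]]), array([[ 0.83703314,  0.33602704, -0.43181171,  0.05373729],
       [-0.54682172,  0.54116887, -0.63884448
[... 571 characters left out ...]
])})
{'time': 0.1, 'joint_pos': array([ 1.04400385e+00,  5.32780671e-02,  1.61416772e+00, -2.10431953e-07,
        1.47599892e+00, -1.19033925e-01]), 'joint_vel': array([ 0.00042298, -0.00267041, -0.00338775, -0.00050271, -0.00027805,
       -0.00023694]), 'joint_efforts': array([ 6.52177223e-04, -3.94899380e+01, -3.71363354e+01, -1.51260720e-04,
        3.90261586e-03,  1.85898051e-05]), 'tool_pos': array([0.24757706, 0.57325493, 0.23018729]), 'tool_rot': array([-2.93757496e-04,  2.02469680e-01,  9.79288094e-01, -8.78199039e-04]), 'contact_force': array([ 0.32650117, -0.03581988,  0.28289229]), 'ft_torque': array([-0.01079471, -0.01608839, -0.05825652]), 'gripper_width': 1.0004605761035887}
```

View pics/t1.png

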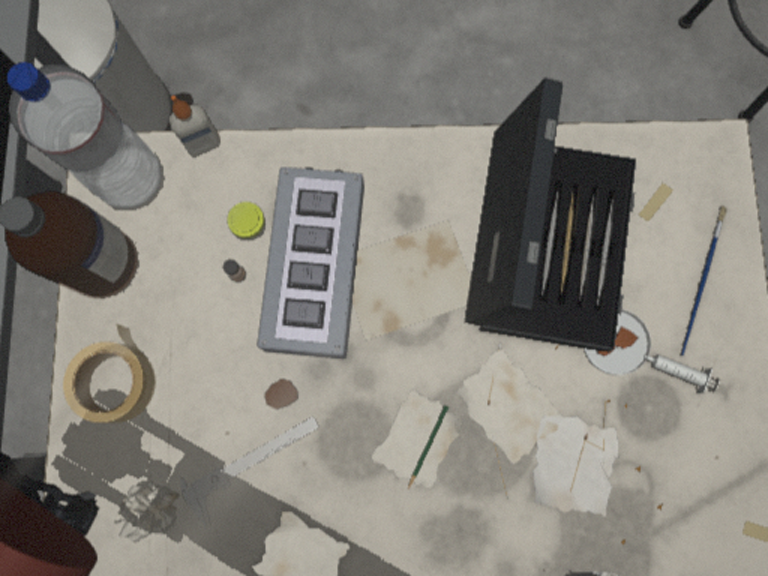

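View pics/s1.png

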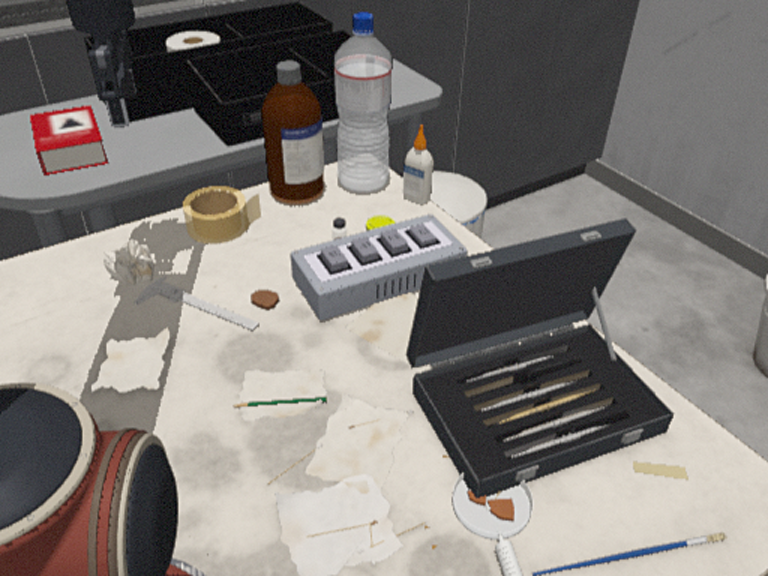

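The top view shows the four keys at about (317,204), (312,239), (308,275) and (304,314) in the 1.5x picture. The vial (233,269) and tub (245,220) are on the +y side, the sherd is at (281,393), and the case is on the right. I'll zoom in next.

Run:
```python
from h import *
save('top','t2.png',(165,105,250,245),4.2); save('side','s2.png',(185,135,325,220),5.6)
P=[onplane('top',u/1.5,v/1.5,.07) for u,v in((317,204),(312,239),(308,275),(304,314))]
for p in P:print(p, proj('side',p))
for u,v in((281,169),(363,174),(346,357),(259,348)):print(onplane('top',u/1.5,v/1.5,.055))
```

```text
[0.57314967 0.33419147 0.07      ] [279.79922914 153.60431559]
[0.52739026 0.34034314 0.07      ] [261.16449756 158.47294325]
[0.48121778 0.3451234  0.07      ] [242.11108077 163.87290565]
[0.43221461 0.34978521 0.07      ] [221.266945   169.90671626]
[0.62648546 0.38293359 0.055     ]
[0.61747155 0.27603728 0.055     ]
[0.37989753 0.29932138 0.055     ]
[0.39293424 0.40728463 0.055     ]
```

View pics/t2.png

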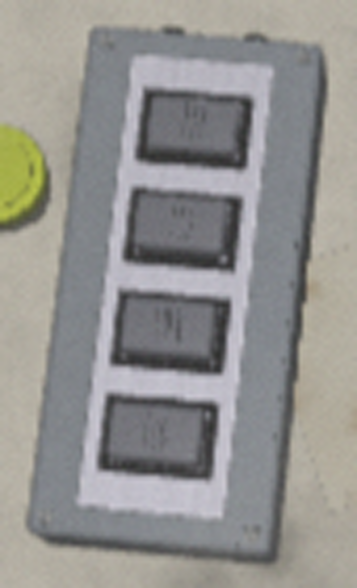

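View pics/s2.png

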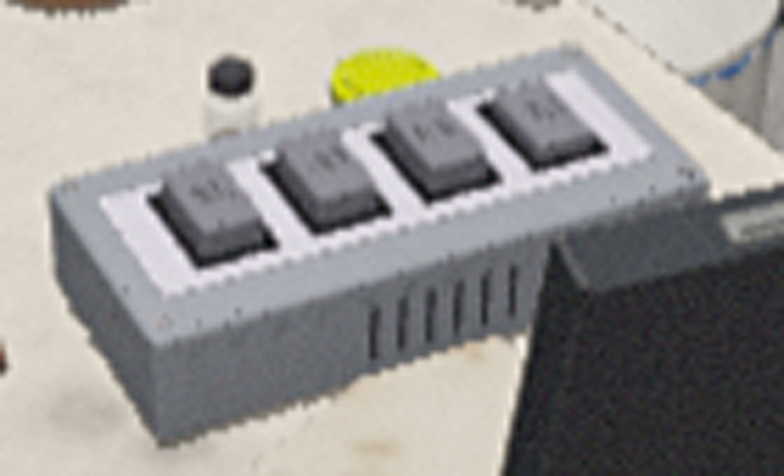

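In the side crop the far (+x) key, at (540,120), stands clearly lower than the other three. I'll go above it with the fingers shut, swinging away from the bottles first.

Request:
jog_arm(
  targets=[
    [-0.02,-0.033,0],
    [-0.04,-0.066,0],
    [-0.06,-0.1,0],
    [-0.1,-0.11,0],
    [-0.14,-0.11,0],
  ],
  fingers=0,
)

```text
$.targets[0]: bad value
```

Request:
jog_arm(
  targets=[
    [-0.04,0.003,0.01],
    [-0.08,0.006,0.02],
    [-0.12,0.01,0.03],
    [-0.16,0.012,0.04],
    [-0.2,0.015,0.05],
  ],
)

```text
$.targets[0]: bad value
```

Request:
jog_arm(
  targets=[
    [-0.04,0.003,0.02,-6],
    [-0.055,0.005,0.04,-12],
    [-0.055,0.005,0.06,-17.5],
    [-0.055,0.005,0.06,-17.5],
    [-0.055,0.005,0.06,-17.5],
  ],
)

```text
time: 0.62
tool_pos: [0.2998, 0.5555, 0.1696]
tool_rot: [-0.001, 0.053, 0.999, -0.002]
contact_force: [0.2, -0.8, -0.3]
gripper_width: 0.998
```

Request:
jog_arm(
  targets=[
    [-0.01,-0.04,0,0],
    [-0.02,-0.075,0,0],
    [-0.035,-0.11,0,0],
    [-0.06,-0.14,0,0],
    [-0.09,-0.165,0,0],
  ],
  fingers=0,
)

```text
time: 1.03
tool_pos: [0.3727, 0.3826, 0.1736]
tool_rot: [0.001, 0.051, 0.999, 0.001]
contact_force: [0.5, 0.9, 0.5]
gripper_width: 0.297
```

Request:
jog_arm(
  targets=[
    [-0.04,-0.005,0,0],
    [-0.08,-0.01,0,0],
    [-0.12,-0.015,0.01,0],
    [-0.16,-0.02,0.02,0],
    [-0.2,-0.026,0.03,0],
  ],
)

```text
time: 1.45
tool_pos: [0.572, 0.3375, 0.144]
tool_rot: [0.002, 0.052, 0.999, 0.001]
contact_force: [0.4, 0.9, 1.0]
gripper_width: 0.003
```

Request:
jog_arm(
  targets=[
    [-0.007,0,0.02,0],
    [-0.007,0,0.04,0],
    [-0.007,0,0.04,0],
    [-0.007,0,0.04,0],
  ],
)

```text
time: 1.78
tool_pos: [0.5757, 0.3366, 0.1015]
tool_rot: [-0.001, 0.051, 0.999, -0.0]
contact_force: [-0.0, 0.8, -0.0]
gripper_width: -0.004
```

Run:
```python
from h import *
save('side','s3.png',(185,100,325,220),5)
s=manip.state();print(s['time'],s['tool_pos'],s['tool_rot'],s['contact_force'])
for p in (s['tool_pos'],s['tool_pos']*[1,1,0]+[0,0,.066]):print((proj('side',p)-[185,100])*5)
```

```text
1.8333 [0.57641535 0.3370712  0.10298349] [7.17392919e-04 5.11818983e-02 9.98689007e-01 4.07308190e-04] [ 0.2994656  -1.11934849 -0.03019424]
[480.21092837 200.29080113]
[475.73462582 270.10485517]
```

View pics/s3.png

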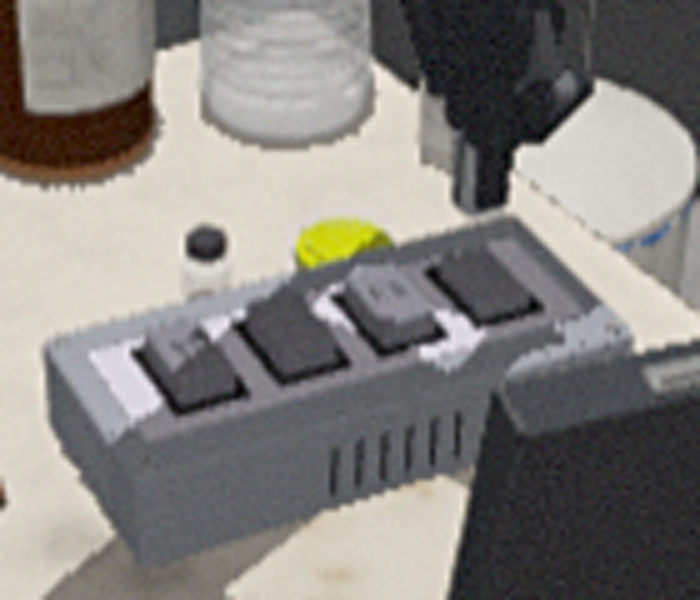

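The tip at (480,205) matches its projection. It's over the far key, whose top is at (485,275), so a small -y correction is enough. I'll descend gently.

Request:
jog_arm(
  targets=[
    [0,-0.003,0.02,0],
    [0,-0.003,0.028,0],
    [0,-0.003,0.028,0],
    [0,-0.003,0.028,0],
    [0,-0.003,0.028,0],
  ],
)

```text
time: 2.25
tool_pos: [0.5764, 0.3338, 0.0748]
tool_rot: [0.001, 0.051, 0.999, 0.0]
contact_force: [-0.3, -0.3, 0.8]
gripper_width: 0.001
```

Request:
jog_arm(
  targets=[
    [0,0,0.001,0],
    [0,0,0.002,0],
    [0,0,0.002,0],
    [0,0,0.002,0],
  ],
)

```text
time: 2.58
tool_pos: [0.576, 0.3332, 0.0715]
tool_rot: [0.0, 0.051, 0.999, 0.0]
contact_force: [-0.2, 0.2, -0.1]
gripper_width: 0.0
```

Request:
jog_arm(
  targets=[
    [0,0,0.001,0],
    [0,0,0.001,0],
    [0,0,0.001,0],
    [0,0,0.001,0],
  ],
)

```text
time: 2.92
tool_pos: [0.576, 0.3331, 0.0703]
tool_rot: [-0.0, 0.051, 0.999, -0.0]
contact_force: [0.2, -0.2, -0.4]
gripper_width: 0.001
```

Request:
jog_arm(
  targets=[
    [0,0,0.001,0],
    [0,0,0.001,0],
    [0,0,0.001,0],
    [0,0,0.001,0],
  ],
)

```text
time: 3.25
tool_pos: [0.5759, 0.3332, 0.0692]
tool_rot: [-0.0, 0.051, 0.999, -0.0]
contact_force: [-0.1, 0.6, -0.4]
gripper_width: -0.001
```

Request:
jog_arm(
  targets=[
    [0,0,0.001,0],
    [0,0,0.001,0],
    [0,0,0.001,0],
    [0,0,0.001,0],
  ],
)

```text
time: 3.58
tool_pos: [0.5759, 0.3332, 0.0683]
tool_rot: [-0.0, 0.051, 0.999, -0.0]
contact_force: [-0.3, 1.1, -0.3]
gripper_width: -0.001
```

Request:
jog_arm(
  targets=[
    [0,0,0.001,0],
    [0,0,0.001,0],
    [0,0,0.001,0],
    [0,0,0.001,0],
  ],
)

```text
time: 3.92
tool_pos: [0.5759, 0.3332, 0.0673]
tool_rot: [-0.0, 0.051, 0.999, -0.0]
contact_force: [0.4, -0.7, 0.3]
gripper_width: 0.003
```

Request:
jog_arm(
  targets=[
    [0,0,0.001,0],
    [0,0,0.001,0],
    [0,0,0.001,0],
    [0,0,0.001,0],
  ],
)

```text
time: 4.25
tool_pos: [0.5761, 0.3332, 0.0664]
tool_rot: [0.0, 0.051, 0.999, 0.0]
contact_force: [-0.0, 0.2, 1.6]
gripper_width: -0.0
```

Request:
jog_arm(
  targets=[
    [0,0,0.001,0],
    [0,0,0.001,0],
    [0,0,0.001,0],
    [0,0,0.001,0],
  ],
)

```text
time: 4.58
tool_pos: [0.5761, 0.3332, 0.0657]
tool_rot: [0.0, 0.051, 0.999, 0.0]
contact_force: [-0.8, -0.6, 4.4]
gripper_width: 0.002
```

First contact came at z≈0.066 and the force reached 4.4 N without the key giving, so this is the latched one. I'll press it home.

Request:
jog_arm(
  targets=[
    [0,0,0.001,0],
    [0,0,0.002,0],
    [0,0,0.002,0],
    [0,0,0.002,0],
  ],
)

```text
time: 4.92
tool_pos: [0.5761, 0.3332, 0.0639]
tool_rot: [0.0, 0.051, 0.999, 0.0]
contact_force: [-2.0, -0.2, 5.8]
gripper_width: 0.0
```

Request:
jog_arm(
  targets=[
    [0,0,0.001,0],
    [0,0,0.0015,0],
    [0,0,0.0015,0],
    [0,0,0.0015,0],
  ],
)

```text
time: 5.25
tool_pos: [0.5761, 0.3332, 0.063]
tool_rot: [0.0, 0.051, 0.999, -0.0]
contact_force: [-3.2, -1.5, 8.5]
gripper_width: -0.002
```

Request:
jog_arm(
  targets=[
    [0,0,0.001,0],
    [0,0,0.001,0],
    [0,0,0.001,0],
  ],
)

```text
time: 5.5
tool_pos: [0.5762, 0.3333, 0.063]
tool_rot: [-0.0, 0.051, 0.999, -0.0]
contact_force: [-5.8, -3.3, 12.5]
gripper_width: 0.001
```

Request:
jog_arm(
  targets=[
    [0,0,-0.005,0],
    [0,0,-0.015,0],
    [0,0,-0.05,0],
    [0,0,-0.09,0],
    [0,0,-0.09,0],
  ],
)

```text
time: 5.92
tool_pos: [0.5803, 0.3351, 0.1603]
tool_rot: [0.006, 0.051, 0.999, 0.003]
contact_force: [0.8, 0.8, 2.8]
gripper_width: 0.002
```

Request:
jog_arm(
  targets=[
    [0.04,0,-0.03,0],
    [0.08,0,-0.05,0],
    [0.12,0.02,-0.05,0],
    [0.16,0.03,-0.05,0],
    [0.2,0.03,-0.05,0],
  ],
)

```text
time: 6.33
tool_pos: [0.3887, 0.383, 0.2015]
tool_rot: [0.001, 0.051, 0.999, 0.001]
contact_force: [-0.5, 0.8, -0.9]
gripper_width: 0.006
```

Run:
```python
from h import *
save('side','s4.png',(185,100,325,220),5)
save('top','t4.png',(130,95,260,285),3.1)
s=manip.state();print(s['time'],s['tool_pos'],s['contact_force'])
```

```text
6.4333 [0.38482011 0.38269605 0.19977723] [ 0.08529207 -0.22129859  0.06042629]
```

View pics/s4.png

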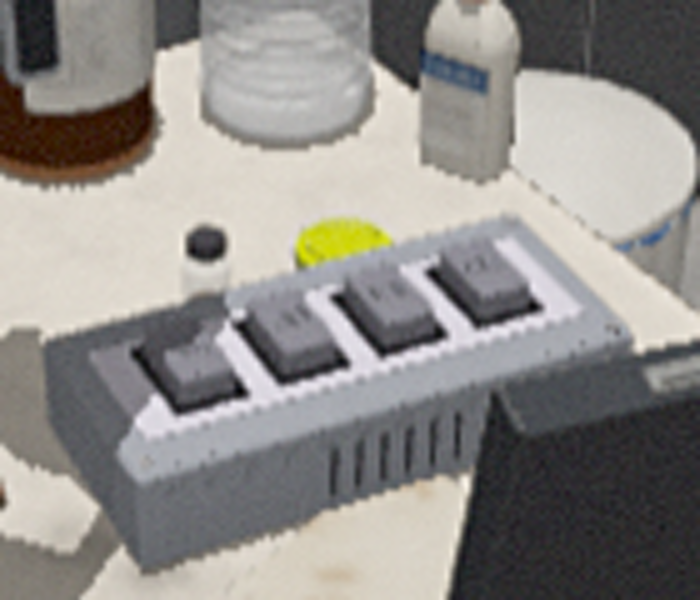

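The far key at (485,265) now stands as proud as the other three. The vial (205,265) and tub (345,240) are where they were, and the arm is clear. I'm handing in.

```bash
python3 -c "
from plant import manip
print(manip.job_done())"
```

```text
the job is handed in; nothing more can be done
None
```

The latched key was the one at the box's far (+x) end. I pressed it fully home and let go, and it sprang back up. I handed the job in at about 6.4 s.

- **Finding it:** in the side picture it stood lower than the other three. A tap confirmed it: no contact at the 71 mm up height, first contact at about 66 mm, and 4.4 N there without the key giving. I touched no other key.
- **Pressing it:** it stopped at 63 mm, with the upward force reaching 12.5 N.
- **Last check:** the side picture shows all four keys equally proud. The vial and tub are in place, and the force reading on the arm, held clear, was near zero.
- **Not checked:** I did not view the last top picture, and the sherd was barely in the side crop. The arm did not go near it.
- **Slip:** my first two moves were refused for a missing number per row. The third one ran early, so the arm turned and came down to about 17 cm near its start, with no sign of contact in the force readings.

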